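# Sort the microscope bench: dish, objectives and filter cubes

### The job

Tidy the microscope bench: first of all set the pink-lidded culture dish, lid up, in the middle of the round glass window on the warming plate, so that it stays warm. Only then stand the two objectives upright in the blue tray, one in each bay, and put the two black filter cubes, windows up, in the white tray, one in each bay, all flat on the tray floor. Leave the little amber bottle standing where it is.

Things in the scene. Friction and masses are not known exactly. Their poses are not given: they have to be found in the camera images.
- dish_center (a point): Small closed culture dish with a pink lid: a flat white and pink disc, 50 mm in diameter at the lid (from 6 to 16 mm above its underside; 47 mm below that), 16 mm high, about 30 g, one solid piece. Starts lid up on the table. The point is its centre, 8 mm above its underside; z points up, yaw does not matter.
- objective_yellow_center (a point): Microscope objective with a yellow ring near the top: silver round barrel 30 mm in diameter (12 to 46 mm above its underside) on a black cap 34 mm in diameter and 12 mm high, narrower dark nose on top; 56 mm tall, about 140 g. Starts upright on the table. The point is its centre, 28 mm above its underside, a good height to grip; z points up along the barrel, yaw does not matter.
- objective_red_center (a point): Microscope objective with a red ring near the top: silver round barrel 30 mm in diameter (12 to 46 mm above its underside) on a black cap 34 mm in diameter and 12 mm high, narrower dark nose on top; 56 mm tall, about 140 g. Starts upright on the table. The point is its centre, 28 mm above its underside, a good height to grip; z points up along the barrel, yaw does not matter.
- cube_green_center (a point): Fluorescence filter cube with a round green window on its top: a black block 42 mm long (its x) by 36 mm wide (its y) by 40 mm tall, about 110 g. Starts window up on the table, turned at most 0.5 rad from x ahead. The point is its centre, 20 mm above its underside; z points up out of the window. It can be gripped across either width.
- cube_amber_center (a point): Fluorescence filter cube with a round amber window on its top: a black block 42 mm long (its x) by 36 mm wide (its y) by 40 mm tall, about 110 g. Starts window up on the table, turned at most 0.5 rad from x ahead. The point is its centre, 20 mm above its underside; z points up out of the window. It can be gripped across either width.
- warm_plate: Warming plate: a fixed dark steel slab 120 mm (its x) by 160 mm (its y), 22 mm high, flat on top, with a round white-edged glass window 68 mm in diameter in the middle of its top (flush). Turned at most 0.2 rad. Origin: middle of its underside, on the table, so the window's centre is 22 mm above it; z up.
- blue_tray: Blue fixed plastic tray, 120 mm (its x) by 160 mm (its y) outside; inner floor 5 mm, rims 14 mm above the table, walls 5 mm thick. A like wall along its x at y = 0 makes two bays, each 110 (x) by 72.5 (y) mm inside, centred at x = 0, y = +38.75 and -38.75 mm. Turned at most 0.2 rad. Origin: middle of its underside; z up. Fingers spread along the tray's x have the most room.
- white_tray: White fixed plastic tray, 120 mm (its x) by 160 mm (its y) outside; inner floor 5 mm, rims 14 mm above the table, walls 5 mm thick. A like wall along its x at y = 0 makes two bays, each 110 (x) by 72.5 (y) mm inside, centred at x = 0, y = +38.75 and -38.75 mm. Turned at most 0.2 rad. Origin: middle of its underside; z up. Fingers spread along the tray's x have the most room.
- amber_bottle_center (a point): Little amber glass bottle with a white cap, 28 mm in diameter, 54 mm tall, standing loose among the things, 50 g; not part of the job. The point is its centre, 27 mm above its underside; z up.
Mind the look-alikes: they are no part of the job. What is shaped like the part that bears objective_red_center but purple or turquoise is not meant.

How it is judged:
By the outcome, as a careful person would: the job done as asked, in the order asked, and still so for the second after the job is handed in, with the robot touching nothing.
It also fails if it takes over 115 s, if anything falls off the work surface, if the arm or the gripper's body presses on something with over 40 N, if the wrist force passes 120 N, or if a joint passes its speed limit or range.

### The arm

A 6-joint arm with a two-finger parallel gripper is mounted at the origin on the work surface. World frame = base frame: x ahead of the robot, y to its left, z up, the work surface at z = 0. Lengths are in m, angles in rad, forces in N, time in s.
With the tool pointing down it reaches from about 0.35 to 0.975 m from the base axis. Payload 4.9 kg.
Tool frame: the origin (TCP) lies at the very end of the fingers, on their centre line; the grasp point (between the pads) lies 19 mm behind it; x points along the fingers, y is the direction in which the jaws open and shut, and the axes are right-handed (so a half turn about x gives the same grasp; the last joint's range is limited). The gripper opens to 85 mm and grips with 20 to 120 N. Pads are 22 mm wide; open, the fingers measure 114 mm over their backs; the gripper's body (76 mm by 85 mm) begins 54 mm behind the grasp point. The pads swing forward as they close: fully open they stand 13 mm farther back than shut.
Start: joints at [-0.119, 0.053, 1.613, -0, 1.476, -0.119], TCP at [0.625, 0, 0.231] pointing down, gripper open.
Joint ranges: [-3.01, 3.01], [-1.01, 2.22], [0.06, 2.58], [-1.02, 4.17], [0.09, 2.62], [-3.14, 3.14]. Speed limits (rad/s): [2.57, 2.57, 3.14, 3.14, 3.14, 3.14].

### API

Orientations are given as a unit quaternion [w, x, y, z].
In Python, from plant import manip gives the robot as it stands.
- The arm moves only by the tool play_rows, never from a script. Its argument "plan" is a list of rows, each a list of 5 numbers: the shift along the tool's x, y, z in mm, then the turn about the tool's x in rad, then the closure, from -1 (fully open) to 1 (shut). A call has 1 to 8 rows; each row is the pose to reach, as a shift and turn from the pose commanded when the call began, along the tool's axes at that moment; what a row does not reach only later rows make up. A row lasts 1/8 s, in which the tool goes at most 62.5 mm and 10.7 degrees, less where a joint would pass 70% of its speed; a pose out of reach is approached as far as the arm can. A call with a gripper value outside its range is refused whole. The fingers move at their own pace and stop on an object; the grip force is fixed at half the most. Time passes only in rows, so rows that repeat a pose let the fingers close. It gives the time, the measured TCP pose, the force and the opening at its end, in the units of the state.
- manip.state(): the state, without advancing time (a new reading comes with each control period).
- manip.grab_frame(name): name is "scene" or "side" or "wrist"; returns a dict with "img" (400x640x3 uint8, red, green, blue), "range_z" (400x640 float32, m along the optical axis (not along the pixel's ray), 0 where there is no reading), "fx", "fy", "cx", "cy" (pixels), "origin" and "rotation" of the camera in the world. Camera axes: x right, y up, looking along -z (the intrinsics and any distortion apply to the point x, -y, -z); pixel columns grow to the right and rows downward; lengths in m; the calibration is good to about 2 mm. A picture is of the moment at which its call begins.
- manip.job_done(): hands the job in, once; it reports no verdict.
The state is a dict: "time": time; "joint_pos": joint angles; "joint_vel": joint speeds; "joint_efforts": joint torques, N m; "tool_pos": TCP position; "tool_rot": TCP orientation; "contact_force": force on the tool from outside, world axes, zero at the start; "ft_torque": the same for the moment, N m; "gripper_width": opening from 0.0 (shut) to 1.0 (fully open).
Only numpy, scipy, OpenCV 4.12 (cv2) and the standard library are available. Lean on these libraries where they do the work, as an engineer would, in place of code of your own. Each camera call takes 0.05 s, during which the arm holds its last target. There are 200 camera calls.

## Working session

There is one attempt and no reset: what is moved stays moved. The work goes in short steps, Python scripts to look and compute and a tool call to move; the robot and the scene stay as the last step left them, time stands still between calls to the robot, and variables do not carry over. Pictures are saved under pics/ and viewed, about 12 in all and at most 16, crops included, and the job is handed in when it is done.

Besides the shell and the picture viewer there is one more tool, called after "Call:" as name(argument=value, ...), one argument or row to a line, values as JSON. play_rows: Moves the arm, as the interface text tells. Its arguments: {"type":"object","properties":{"plan":{"type":"array"}},"required":["plan"]}

```bash
mkdir -p pics; ls; cat > h.py <<'E'
import numpy as np, cv2, pickle
from plant import manip
def grab(n):
    f=manip.grab_frame(n); pickle.dump(f,open(f'/tmp/{n}.pkl','wb')); return f
def save(f,name): cv2.imwrite(f'pics/{name}.png',cv2.cvtColor(f['img'],cv2.COLOR_RGB2BGR))
def ray(f,u,v,z):
    d=np.array([(u-f['cx'])/f['fx'],-(v-f['cy'])/f['fy'],-1.]); R=np.array(f['rotation']).reshape(3,3); d=R@d
    o=np.array(f['origin']); return o+d*(z-o[2])/d[2]
def cloud(f):
    v,u=np.mgrid[:400,:640]; r=f['range_z']
    p=np.stack([(u-f['cx'])/f['fx']*r,-(v-f['cy'])/f['fy']*r,-r],-1)
    return p@np.array(f['rotation']).reshape(3,3).T+np.array(f['origin'])
E
python3 - <<'E'
from h import *
for n in ["scene","side","wrist"]:
    f=grab(n); save(f,n+"0"); print(n,{k:(v if k not in('img','range_z') else v.shape) for k,v in f.items()})
print(manip.state())
E
```

```text
pics
scene {'img': (400, 640, 3), 'range_z': (400, 640), 'fx': 390.867705274006, 'fy': 390.867705274006, 'cx': 324.3213932494195, 'cy': 200.7666050023068, 'origin': array([0.85044132, 0.47471134, 0.51842114]), 'rotation': array([0.28489392, 0.14480295, 0.41486735, 0.85191117])}
side {'img': (400, 640, 3), 'range_z': (400, 640), 'fx': 480.2802573688977, 'fy': 480.2802573688977, 'cx': 327.36688588534315, 'cy': 206.19500693411317, 'origin': array([ 0.03306623, -0.54081458,  0.67081597]), 'rotation': array([ 0.84722788,  0.40003925, -0.14299058, -0.31894704])}
wrist {'img': (400, 640, 3), 'range_z': (400, 640), 'fx': 316.40544273770297, 'fy': 316.40544273770297, 'cx': 322.5057064395552, 'cy': 199.15221361938407, 'origin': array([0.62532906, 0.07068916, 0.37286104]), 'rotation': array([ 9.90272740e-01, -1.39136498e-01,  7.19279728e-04,  6.45692665e-04])}
{'time': 0.15, 'joint_pos': array([-1.19022759e-01,  5.32429087e-02,  1.61395699e+00,  1.36074181e-05,
        1.47597422e+00, -1.19027574e-01]), 'joint_vel': array([ 0.0008766 , -0.00155919, -0.0045144 ,  0.00049174,  0.00060859,
       -0.00060826]), 'joint_efforts': array([ 5.10442842e-04, -3.94241810e+01, -3.70721948e+01, -1.15854355e-04,
        4.61802789e-03,  5.00508997e-05]), 'tool_pos': array([6.24530532e-01, 4.61473931e-05, 2.30334961e-01]), 'tool_rot': array([ 0.49955825,  0.49965711,  0.5004432 , -0.50034082]), 'contact_force': array([-0.23852948,  0.58737564, -0.08979725]), 'ft_torque': array([ 0.00925471,  0.01854867, -0.02129724]), 'gripper_width': 0.9990542609048662}
```

```bash
sed -i "s/R=np.array(f\['rotation'\]).reshape(3,3); d=R@d/d=rot(f)@d/; s/np.array(f\['rotation'\]).reshape(3,3).T/rot(f).T/" h.py
cat >> h.py <<'E'
from scipy.spatial.transform import Rotation
def rot(f): w,x,y,z=f['rotation']; return Rotation.from_quat([x,y,z,w]).as_matrix()
E
python3 - <<'E'
from h import *
for n in ["scene","side"]:
    f=pickle.load(open(f'/tmp/{n}.pkl','rb')); p=cloud(f); print(n,p[200,320],p[300,200],p[100,400], rot(f))
E
```

```text
scene [ 0.44936346 -0.05892025  0.00135165] [0.76374299 0.03787239 0.00210701] [-0.07431429 -0.32736505  0.00209548] [[-0.79573512 -0.36526059  0.48310487]
 [ 0.60555665 -0.49344108  0.6243533 ]
 [ 0.01033213  0.78936721  0.61383438]]
side [0.55659803 0.10145781 0.00073526] [ 0.21610171  0.03022235 -0.00172276] [ 0.66828281 -0.00727058  0.24705837] [[ 0.75565296  0.42603795 -0.49747389]
 [-0.65484534  0.47648277 -0.58663597]
 [-0.01289145  0.76906166  0.63904458]]
```

View pics/scene0.png

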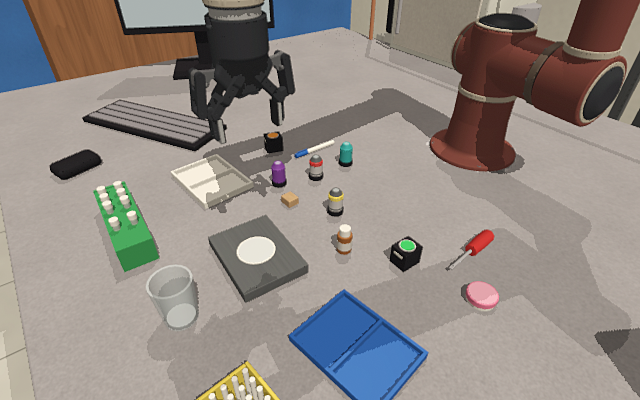

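View pics/side0.png

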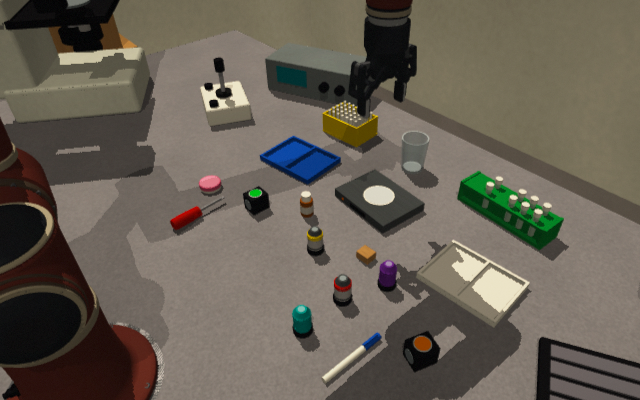

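View pics/wrist0.png

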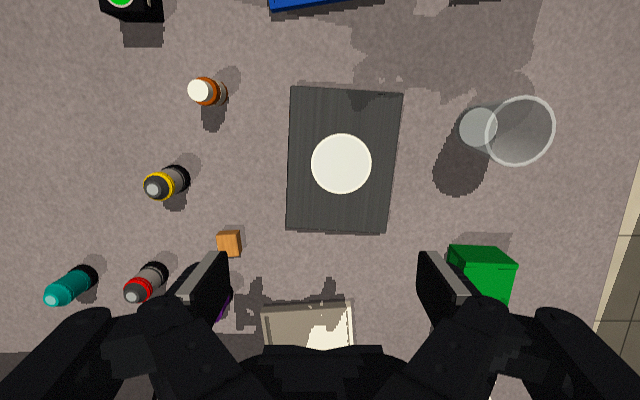

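```bash
cat > m.py <<'E'
from h import *
from scipy.optimize import least_squares
F={n:pickle.load(open(f'/tmp/{n}.pkl','rb')) for n in ["scene","side","wrist"]}
P={n:cloud(f) for n,f in F.items()}
def pts(px,r=.05,zl=.004,zh=.07,names=("scene","side","wrist")):
    out=[]
    for n in names:
        q=P[n]; m=(np.hypot(q[...,0]-px[0],q[...,1]-px[1])<r)&(q[...,2]>zl)&(q[...,2]<zh)&(F[n]['range_z']>0)
        out.append(q[m])
    return out
def circ(q,r):
    c=np.median(q,0)[:2]
    return least_squares(lambda c:np.hypot(*(q[:,:2]-c).T)-r,c,loss='soft_l1',f_scale=.001).x
if __name__=="__main__":
    for nm,uv,r,h in [("yellow",(335,203),.015,.04),("red",(316,167),.015,.04),("purple",(279,173),.015,.04),("turq",(346,153),.015,.04),("bottle",(345,238),.014,.04)]:
        c=ray(F["scene"],*uv,.03)[:2]
        L=pts(c,.035,.016,.042 if nm!="bottle" else .034)
        print(nm,c.round(3),[ (circ(q,r).round(4),len(q)) if len(q)>5 else 0 for q in L],circ(np.vstack(L),r).round(4))
    for nm,uv in [("green",(407,246)),("amber",(273,136))]:
        c=ray(F["scene"],*uv,.04)[:2]
        for n in P:
            q=pts(c,.035,.036,.046,(n,))[0]
            if len(q)>20: print(nm,n,len(q),cv2.minAreaRect((q[:,:2]*1000).astype(np.float32)),np.median(q[:,2]))
    c=ray(F["scene"],483,294,.016)[:2]
    for n in P:
        q=pts(c,.04,.012,.022,(n,))[0]
        if len(q)>20: print("dish",n,len(q),cv2.minEnclosingCircle((q[:,:2]*1000).astype(np.float32)),q.mean(0))
    for nm,uv,z,zl,zh,r in [("plate",(257,251),.022,.018,.027,.105),("blue",(359,346),.01,.010,.02,.11),("white",(213,180),.01,.010,.02,.11)]:
        c=ray(F["scene"],*uv,z)[:2]
        for n in P:
            q=pts(c,r,zl,zh,(n,))[0]
            if len(q)>50: print(nm,n,len(q),cv2.minAreaRect((q[:,:2]*1000).astype(np.float32)),np.median(q[:,2]))
    for n in P:
        hsv=cv2.cvtColor(F[n]['img'],cv2.COLOR_RGB2HSV); q=P[n]
        c=ray(F["scene"],257,251,.022)
        m=(hsv[...,1]<60)&(hsv[...,2]>150)&(np.hypot(q[...,0]-c[0],q[...,1]-c[1])<.05)&(q[...,2]>.016)
        v,u=np.nonzero(m); w=np.array([ray(F[n],a,b,.022)[:2] for a,b in zip(u,v)])
        print("window",n,len(u),cv2.minEnclosingCircle((w*1000).astype(np.float32)),w.mean(0))
E
python3 m.py
```

```text
yellow [ 0.453 -0.003] [(array([0.4633, 0.0109]), 143), (array([ 0.4342, -0.0309]), 146), (array([ 0.4487, -0.0099]), 306)] [ 0.4487 -0.01  ]
red [ 0.405 -0.134] [(array([ 0.4178, -0.1143]), 121), (array([ 0.3886, -0.1561]), 164), (array([ 0.4249, -0.1183]), 386)] [ 0.4058 -0.1365]
purple [ 0.486 -0.163] [(array([ 0.4865, -0.1655]), 130), (array([ 0.469 , -0.1817]), 171), (array([ 0.4885, -0.1648]), 44)] [ 0.4885 -0.1655]
turq [ 0.31  -0.141] [(array([ 0.3275, -0.1214]), 117), (array([ 0.2968, -0.1617]), 181), (array([ 0.3338, -0.1259]), 476)] [ 0.3122 -0.1413]
bottle [0.503 0.088] [(array([0.5206, 0.1049]), 115), (array([0.4903, 0.0685]), 85), (array([0.5054, 0.0871]), 164)] [0.5052 0.0869]
green scene 405 ((435.6107482910156, 175.86700439453125), (36.72167205810547, 43.024532318115234), 89.32222747802734) 0.04168127715590847
green side 225 ((438.3890380859375, 173.73985290527344), (38.408775329589844, 44.42148971557617), 85.23157501220703) 0.03926320902964742
green wrist 632 ((437.38092041015625, 162.32217407226562), (42.75836944580078, 11.26378059387207), 0.7618714570999146) 0.040
[... 1509 characters left out ...]
92188, -262.91180419921875), (121.58686065673828, 164.67611694335938), 4.270509243011475) 0.014577029152841814
white side 1014 ((608.4042358398438, -264.0881652832031), (123.96531677246094, 160.91046142578125), 4.394382953643799) 0.012787977462160649
white wrist 722 ((604.1149291992188, -211.7884521484375), (120.09676361083984, 59.16602325439453), 4.170576572418213) 0.013825198974151853
window scene 1258 ((232.1553192138672, -976.178466796875), 1102.7550048828125) [ 0.41069382 -0.46981171]
window side 489 ((645.6362915039062, 10.925771713256836), 34.991092681884766) [0.64568795 0.00971361]
window wrist 2896 ((645.0768432617188, 11.096033096313477), 34.225730895996094) [0.64529938 0.01176829]
```

```bash
cat > c.py <<'E'
from m import *
def circ2(n,q,r):
    d=np.median(q,0)[:2]-F[n]['origin'][:2]; c=np.median(q,0)[:2]+r*d/np.hypot(*d)
    s=least_squares(lambda c:np.hypot(*(q[:,:2]-c).T)-r,c,loss='soft_l1',f_scale=.001); return s.x.round(4),len(q)
if __name__=="__main__":
  for nm,uv,r in [("yellow",(335,203),.015),("red",(316,167),.015),("purple",(279,173),.015),("turq",(346,153),.015),("bottle",(345,238),.014)]:
    c=ray(F["scene"],*uv,.03)[:2]
    for n in P:
        q=pts(c,.035,.018,.042 if nm!="bottle" else .034,(n,))[0]
        print(nm,n,circ2(n,q,r))
E
python3 c.py
```

```text
yellow scene (array([ 0.4468, -0.01  ]), 132)
yellow side (array([ 0.4499, -0.0101]), 134)
yellow wrist (array([ 0.4487, -0.01  ]), 280)
red scene (array([ 0.4038, -0.1366]), 114)
red side (array([ 0.4067, -0.1365]), 149)
red wrist (array([ 0.4058, -0.1365]), 351)
purple scene (array([ 0.4865, -0.1655]), 118)
purple side (array([ 0.4894, -0.1654]), 152)
purple wrist (array([ 0.4884, -0.165 ]), 39)
turq scene (array([ 0.3103, -0.1414]), 110)
turq side (array([ 0.3133, -0.1412]), 163)
turq wrist (array([ 0.3121, -0.1413]), 433)
bottle scene (array([0.5035, 0.0871]), 104)
bottle side (array([0.5067, 0.0865]), 79)
bottle wrist (array([0.5054, 0.0871]), 144)
```

Call:
play_rows(
  plan=[
    [40, -60, -80, 0, -1],
    [100, -115, -155, 0, -1],
    [130, -170, -230, 0, -1],
    [130, -226, -308, 0, -1],
    [130, -226, -308, 0, -1],
    [130, -226, -308, 0, -1],
    [130, -226, -308, 0, -1],
    [130, -226, -308, 0, -1],
  ],
)

```text
time: 1.15
tool_pos: [0.397, 0.3089, 0.1002]
tool_rot: [0.501, 0.498, 0.501, -0.5]
contact_force: [0.3, -1.1, -0.1]
gripper_width: 1.0
```

```bash
python3 - <<'E'
from h import *
s=manip.state(); print(s['time'],s['tool_pos'],s['tool_rot'],s['contact_force'])
f=grab("wrist"); save(f,"w1")
P=cloud(f); hsv=cv2.cvtColor(f['img'],cv2.COLOR_RGB2HSV)
m=((hsv[...,0]>160)&(hsv[...,1]>60)&(hsv[...,2]>90)).astype(np.uint8)
n,l,st,c=cv2.connectedComponentsWithStats(m); i=1+np.argmax(st[1:,4]); print(st[i],c[i],np.median(P[l==i],0))
v,u=np.nonzero(l==i); w=np.array([ray(f,a,b,.016)[:2] for a,b in zip(u,v)]); print(cv2.minEnclosingCircle((w*1000).astype(np.float32)))
for n in("scene",):
  f=pickle.load(open('/tmp/scene.pkl','rb')); P=cloud(f); print('pen',P[155,300],P[148,330],'woodcube',P[198,290])
E
```

```text
1.15 [0.39703454 0.30885122 0.10015002] [ 0.50068671  0.49831198  0.50114427 -0.49985239] [ 0.28941988 -1.10492724 -0.08065338]
[ 291  171   67   67 3419] [324.01842644 204.03100322] [0.39870156 0.31070818 0.01644012]
((399.2874450683594, 309.78973388671875), 25.956138610839844)
pen [ 0.38436838 -0.2295558   0.0076436 ] [ 0.29655627 -0.21988564  0.00206185] woodcube [ 0.50975777 -0.08325347  0.01933546]
```

Call:
play_rows(
  plan=[
    [40, 1, -1, 0, -1],
    [70, 1, -1, 0, -1],
    [90, 1, -1, 0, -0.7],
    [97, 1, -1, 0, -0.5],
    [97.5, 1, -1, 0, 0],
    [97.5, 1, -1, 0, 1],
    [97.5, 1, -1, 0, 1],
    [97.5, 1, -1, 0, 1],
  ],
)

```text
time: 2.2
tool_pos: [0.4005, 0.3093, 0.0045]
tool_rot: [0.5, 0.5, 0.5, -0.5]
contact_force: [0.9, -0.1, 2.7]
gripper_width: 0.554
```

Call:
play_rows(
  plan=[
    [0, 0, 0, 0, 1],
    [0, 0, 0, 0, 1],
    [0, 0, 0, 0, 1],
    [-15, 0, 0, 0, 1],
    [-50, 0, 0, 0, 1],
    [-90, 0, 0, 0, 1],
    [-120, 0, 0, 0, 1],
    [-120, 0, 0, 0, 1],
  ],
)

```text
time: 3.2
tool_pos: [0.4016, 0.3101, 0.1272]
tool_rot: [0.501, 0.502, 0.499, -0.498]
contact_force: [0.5, 0.2, 0.0]
gripper_width: 0.551
```

```bash
python3 - <<'E'
from h import *
f=grab("wrist"); save(f,"w2"); print(manip.state()['tool_pos'])
E
```

```text
[0.40036795 0.30936723 0.12491071]
```

View pics/w2.png

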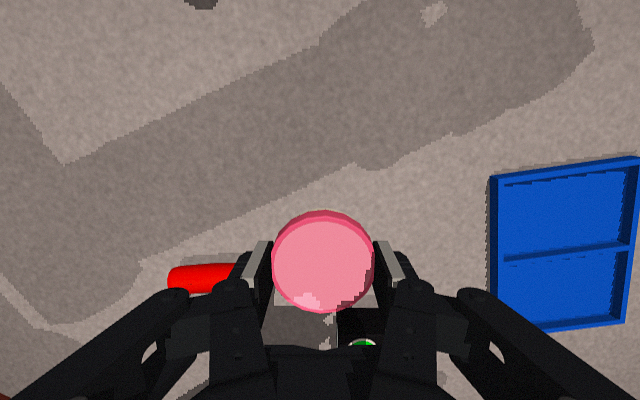

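```bash
cat > dish.py <<'E'
from h import *
def dish(f,z=None):
    P=cloud(f); hsv=cv2.cvtColor(f['img'],cv2.COLOR_RGB2HSV)
    m=((hsv[...,0]>160)&(hsv[...,1]>60)&(hsv[...,1]<150)&(hsv[...,2]>190)).astype(np.uint8)
    n,l,st,c=cv2.connectedComponentsWithStats(m); i=1+np.argmax(st[1:,4]); q=P[l==i]; z=z or np.median(q[:,2])
    v,u=np.nonzero(l==i); w=np.array([ray(f,a,b,z)[:2] for a,b in zip(u,v)])
    return z,cv2.minEnclosingCircle((w*1000).astype(np.float32)), np.polyfit(q[:,1],q[:,2],1),np.polyfit(q[:,0],q[:,2],1)
E
python3 - <<'E'
from dish import *
f=pickle.load(open('/tmp/wrist.pkl','rb')); print(dish(f), manip.state()['tool_pos'],f['origin'])
E
```

```text
(np.float64(0.13924036856483782), ((401.4542236328125, 310.3187255859375), 23.42374610900879), array([0.20462501, 0.07578617]), array([0.00986462, 0.13564554])) [0.40036795 0.30936723 0.12491071] [0.40145814 0.38025244 0.27009434]
```

```bash
python3 - <<'E'
from dish import *
f=pickle.load(open('/tmp/wrist.pkl','rb')); P=cloud(f)
for v in range(205,320,10): print(v,P[v,[300,320,340]].round(4)[:,1:].tolist(),f['img'][v,320])
E
```

```text
205 [[0.2985, 0.0008], [0.2981, -0.0006], [0.2985, 0.0008]] [162 145 139]
215 [[0.3331, 0.1306], [0.3351, 0.1366], [0.3342, 0.1339]] [185  60  83]
225 [[0.3313, 0.139], [0.3315, 0.1395], [0.3311, 0.1386]] [239 140 159]
235 [[0.3267, 0.1394], [0.3266, 0.1391], [0.3269, 0.14]] [238 135 155]
245 [[0.3218, 0.1391], [0.3214, 0.1382], [0.3221, 0.1398]] [238 137 152]
255 [[0.3169, 0.1392], [0.3168, 0.139], [0.3169, 0.1392]] [237 136 155]
265 [[0.3116, 0.1387], [0.3121, 0.1396], [0.3123, 0.1401]] [238 138 155]
275 [[0.3066, 0.1389], [0.3068, 0.1392], [0.3068, 0.1392]] [240 140 157]
285 [[0.3024, 0.1405], [0.3015, 0.139], [0.3023, 0.1403]] [237 135 155]
295 [[0.2971, 0.1404], [0.297, 0.1403], [0.2961, 0.1389]] [236 135 151]
305 [[0.2905, 0.1385], [0.2916, 0.1403], [0.2898, 0.1376]] [236 134 152]
315 [[0.1846, -0.0], [0.1843, -0.0003], [0.1938, 0.0129]] [79 75 68]
```

Call:
play_rows(
  plan=[
    [0, 30, 35, 0, 1],
    [0, 75, 90, 0, 1],
    [0, 120, 145, 0, 1],
    [0, 160, 195, 0, 1],
    [0, 200, 245, 0, 1],
    [0, 230, 283, 0, 1],
    [0, 244, 299, 0, 1],
    [0, 244, 299, 0, 1],
  ],
)

```text
time: 4.25
tool_pos: [0.6434, 0.0084, 0.1211]
tool_rot: [-0.498, -0.5, -0.5, 0.502]
contact_force: [-1.2, 0.6, 0.3]
gripper_width: 0.545
```

Call:
play_rows(
  plan=[
    [20, 0, 0, 0, 1],
    [50, 0, 0, 0, 1],
    [70, 0, 0, 0, 1],
    [70, 0, 0, 0, 1],
    [70, 0, 0, 0, 1],
  ],
)

```text
time: 4.88
tool_pos: [0.6443, 0.0104, 0.0544]
tool_rot: [0.5, 0.5, 0.5, -0.5]
contact_force: [-0.1, 0.0, 1.1]
gripper_width: 0.552
```

```bash
python3 - <<'E'
from dish import *
f=grab("wrist"); print(dish(f), manip.state()['tool_pos'],manip.state()['tool_rot'],f['origin'])
E
```

```text
(np.float64(0.06641064095730198), ((645.0736083984375, 11.042265892028809), 24.407424926757812), array([0.21384996, 0.06429841]), array([0.00315963, 0.06483482])) [0.64484619 0.01018874 0.05511424] [ 0.50068761  0.50040665  0.49949142 -0.49941307] [0.64476887 0.08104447 0.19706693]
```

Call:
play_rows(
  plan=[
    [15, 0, 0, 0, 1],
    [23, 0, 0, 0, 1],
    [27, 0, 0, 0, 1],
    [27, 0, 0, 0, 1],
  ],
)

```text
time: 5.42
tool_pos: [0.644, 0.0099, 0.0266]
tool_rot: [-0.5, -0.5, -0.5, 0.5]
contact_force: [-0.4, -0.6, -0.1]
gripper_width: 0.551
```

```bash
python3 - <<'E'
from dish import *
f=grab("wrist"); print(dish(f), manip.state()['tool_pos'])
E
```

```text
(np.float64(0.03863968361445594), ((644.76611328125, 10.605631828308105), 24.414724349975586), array([0.20711979, 0.03649442]), array([0.00037664, 0.0388729 ])) [0.64402738 0.00994635 0.0266324 ]
```

Call:
play_rows(
  plan=[
    [0.7, 0, 0, 0, 1],
    [0.7, 0, 0, 0, 0],
    [0.7, 0, 0, 0, -0.5],
    [0.7, 0, 0, 0, -1],
    [0.7, 0, 0, 0, -1],
    [-30, 0, 0, 0, -1],
    [-75, 0, 0, 0, -1],
    [-75, 0, 0, 0, -1],
  ],
)

```text
time: 6.48
tool_pos: [0.6474, 0.0097, 0.1071]
tool_rot: [0.503, 0.502, 0.497, -0.498]
contact_force: [0.2, 0.0, -0.2]
gripper_width: 0.999
```

```bash
python3 - <<'E'
from dish import *
f=grab("wrist"); print(dish(f), manip.state()['tool_pos'])
import m,c
m.F['wrist']=f; m.P['wrist']=cloud(f); save(f,'w3')
for nm,p in [("yellow",(.4487,-.01)),("red",(.4058,-.1365))]:
    q=m.pts(p,.035,.018,.042,("wrist",))[0]; print(nm,c.circ2("wrist",q,.015) if len(q) else 0)
E
```

```text
(np.float64(0.03852550379437583), ((645.0355834960938, 11.204568862915039), 24.861249923706055), array([0.29126334, 0.03580333]), array([0.01071079, 0.03225098])) [0.64563194 0.00984343 0.10436613]
yellow (array([ 0.4487, -0.0099]), 1101)
red 0
```

Call:
play_rows(
  plan=[
    [-10, -40, 5, 0, -1],
    [-10, -95, 10, 0, -1],
    [-10, -150, 15, 0, -1],
    [-10, -185, 20, 0, -1],
    [-10, -196, 20, 0, -1],
    [-10, -196, 20, 0, -1],
    [-10, -196, 20, 0, -1],
  ],
)

```text
time: 7.4
tool_pos: [0.449, -0.01, 0.112]
tool_rot: [0.5, 0.5, 0.5, -0.5]
contact_force: [-0.2, -0.3, 0.1]
gripper_width: 0.999
```

```bash
cat > look.py <<'E'
from h import *
import m,c,sys
def obj(p,r=.015):
    f=grab("wrist"); m.F['wrist']=f; m.P['wrist']=cloud(f)
    q=m.pts(p,.035,.018,.042,("wrist",))[0]
    s=[manip.state()['tool_pos']*1000]
    print(c.circ2("wrist",q,r) if len(q) else 0, s)
E
python3 -c "
from look import *
obj((.4487,-.01)); save(pickle.load(open('/tmp/wrist.pkl','rb')),'w4')"
```

```text
(array([ 0.4489, -0.0098]), 259) [array([449.01840303,  -9.97419956, 111.97850184])]
```

Call:
play_rows(
  plan=[
    [40, 0, 0, 0, -1],
    [75, 0, 0, 0, -1],
    [95, 0, 0, 0, -1],
    [98, 0, 0, 0, -1],
    [98, 0, 0, 0, 0],
    [98, 0, 0, 0, 1],
    [98, 0, 0, 0, 1],
    [98, 0, 0, 0, 1],
  ],
)

```text
time: 8.45
tool_pos: [0.4491, -0.0102, 0.015]
tool_rot: [0.501, 0.501, 0.499, -0.5]
contact_force: [0.4, -0.7, 4.5]
gripper_width: 0.333
```

Call:
play_rows(
  plan=[
    [0, 0, 0, 0, 1],
    [0, 0, 0, 0, 1],
    [0, 0, 0, 0, 1],
    [-15, 0, 0, 0, 1],
    [-60, 0, 0, 0, 1],
    [-110, 0, 0, 0, 1],
    [-130, 0, 0, 0, 1],
    [-130, 0, 0, 0, 1],
  ],
)

```text
time: 9.45
tool_pos: [0.4491, -0.0102, 0.1461]
tool_rot: [0.501, 0.501, 0.499, -0.499]
contact_force: [-0.8, 0.3, -2.5]
gripper_width: 0.331
```

Call:
play_rows(
  plan=[
    [0, 20, -35, 0, 1],
    [0, 45, -85, 0, 1],
    [0, 75, -140, 0, 1],
    [0, 105, -195, 0, 1],
    [0, 135, -250, 0, 1],
    [0, 155, -285, 0, 1],
    [0, 164, -302, 0, 1],
    [0, 164, -302, 0, 1],
  ],
)

```text
time: 10.45
tool_pos: [0.6108, 0.2926, 0.141]
tool_rot: [0.5, 0.498, 0.501, -0.501]
contact_force: [-0.6, -0.3, -2.3]
gripper_width: 0.334
```

```bash
python3 - <<'E'
from h import *
f=grab("wrist"); save(f,"w5"); print(manip.state()['tool_pos'],manip.state()['gripper_width'])
E
```

```text
[0.61071428 0.29171577 0.14135205] 0.33024539170954126
```

View pics/w5.png

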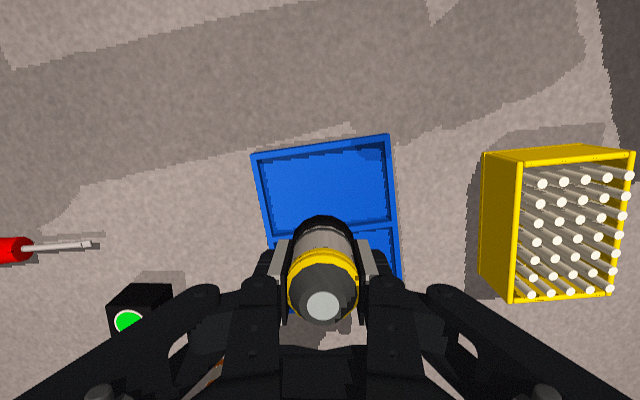

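Call:
play_rows(
  plan=[
    [30, 0, 0, 0, 1],
    [75, 0, 0, 0, 1],
    [108, 0, 0, 0, 1],
    [119, 0, 0, 0, 1],
    [122, 0, 0, 0, 1],
    [123.5, 0, 0, 0, 1],
    [124, 0, 0, 0, 1],
    [124, 0, 0, 0, 1],
  ],
)

```text
time: 11.5
tool_pos: [0.6126, 0.2923, 0.0209]
tool_rot: [0.5, 0.501, 0.5, -0.499]
contact_force: [-0.7, -0.0, -1.2]
gripper_width: 0.334
```

Call:
play_rows(
  plan=[
    [0.7, 0, 0, 0, 1],
    [0.7, 0, 0, 0, 0.2],
    [0.7, 0, 0, 0, -0.5],
    [0.7, 0, 0, 0, -1],
    [0.7, 0, 0, 0, -1],
    [-30, 0, 0, 0, -1],
    [-85, 0, 0, 0, -1],
    [-110, 0, 0, 0, -1],
  ],
)

```text
time: 12.5
tool_pos: [0.6137, 0.2926, 0.134]
tool_rot: [0.501, 0.502, 0.499, -0.498]
contact_force: [0.8, 0.1, 0.1]
gripper_width: 0.998
```

```bash
python3 -c "
from look import *
obj((.612,.292)); f=m.F['wrist']; save(f,'w6'); 
q=m.P['wrist'];k=(np.hypot(q[...,0]-.613,q[...,1]-.292)<.03)&(q[...,2]>.03);print(np.percentile(q[k][:,2],[50,90,98]))"
```

```text
(array([0.6132, 0.2926]), 216) [array([615.07642201, 293.17369306, 137.1980391 ])]
[0.21879992 0.22937516 0.23131967]
```

Call:
play_rows(
  plan=[
    [0, -20, 42, 0, -1],
    [0, -48, 100, 0, -1],
    [0, -77, 160, 0, -1],
    [0, -106, 220, 0, -1],
    [0, -135, 280, 0, -1],
    [0, -164, 340, 0, -1],
    [0, -190, 393, 0, -1],
    [0, -203, 421, 0, -1],
  ],
)

```text
time: 13.55
tool_pos: [0.4074, -0.1306, 0.129]
tool_rot: [-0.5, -0.5, -0.5, 0.5]
contact_force: [1.0, -0.4, -0.1]
gripper_width: 0.999
```

Call:
play_rows(
  plan=[
    [10, -4.5, 8, 0, -1],
    [20, -4.5, 8, 0, -1],
    [25, -4.5, 8, 0, -1],
    [25, -4.5, 8, 0, -1],
  ],
)

```text
time: 14.05
tool_pos: [0.4044, -0.1358, 0.1039]
tool_rot: [0.5, 0.499, 0.501, -0.5]
contact_force: [-0.1, -1.0, 0.5]
gripper_width: 1.001
```

```bash
python3 -c "
from look import *
obj((.4058,-.1365))"
```

```text
(array([ 0.4058, -0.1362]), 301) [array([ 404.7156243 , -136.05152424,  104.42653643])]
```

Down 90; close; lift; then to the near bay: dX +219, dY +352.

Call:
play_rows(
  plan=[
    [35, 1, 0, 0, -1],
    [68, 1, 0, 0, -1],
    [86, 1, 0, 0, -1],
    [90, 1, 0, 0, -1],
    [90, 1, 0, 0, 0],
    [90, 1, 0, 0, 1],
    [90, 1, 0, 0, 1],
    [90, 1, 0, 0, 1],
  ],
)

```text
time: 15.1
tool_pos: [0.4064, -0.1375, 0.016]
tool_rot: [0.501, 0.5, 0.499, -0.5]
contact_force: [0.1, 0.0, 4.7]
gripper_width: 0.334
```

Call:
play_rows(
  plan=[
    [0, 0, 0, 0, 1],
    [0, 0, 0, 0, 1],
    [0, 0, 0, 0, 1],
    [-15, 0, 0, 0, 1],
    [-60, 0, 0, 0, 1],
    [-110, 0, 0, 0, 1],
    [-140, 0, 0, 0, 1],
    [-140, 0, 0, 0, 1],
  ],
)

```text
time: 16.1
tool_pos: [0.4069, -0.1378, 0.1578]
tool_rot: [0.502, 0.501, 0.498, -0.499]
contact_force: [0.9, 0.6, -2.9]
gripper_width: 0.331
```

Call:
play_rows(
  plan=[
    [0, 20, -32, 0, 1],
    [0, 50, -80, 0, 1],
    [0, 82, -132, 0, 1],
    [0, 114, -184, 0, 1],
    [0, 146, -235, 0, 1],
    [0, 178, -286, 0, 1],
    [0, 205, -330, 0, 1],
    [0, 219, -352, 0, 1],
  ],
)

```text
time: 17.1
tool_pos: [0.6236, 0.2171, 0.1512]
tool_rot: [0.5, 0.498, 0.502, -0.501]
contact_force: [-0.1, -0.7, -0.9]
gripper_width: 0.334
```

Call:
play_rows(
  plan=[
    [5, 0, 0, 0, 1],
    [30, 0, 0, 0, 1],
    [50, 0, 0, 0, 1],
    [50, 0, 0, 0, 1],
  ],
)

```text
time: 17.6
tool_pos: [0.6217, 0.2137, 0.1008]
tool_rot: [-0.498, -0.498, -0.501, 0.502]
contact_force: [-0.1, -0.0, -1.4]
gripper_width: 0.335
```

```bash
python3 -c "
from h import *
f=grab('wrist'); save(f,'w7'); s=manip.state(); print(s['tool_pos'],s['gripper_width'])"
```

```text
[0.62307297 0.2141007  0.10281023] 0.33020877802355575
```

View pics/w7.png

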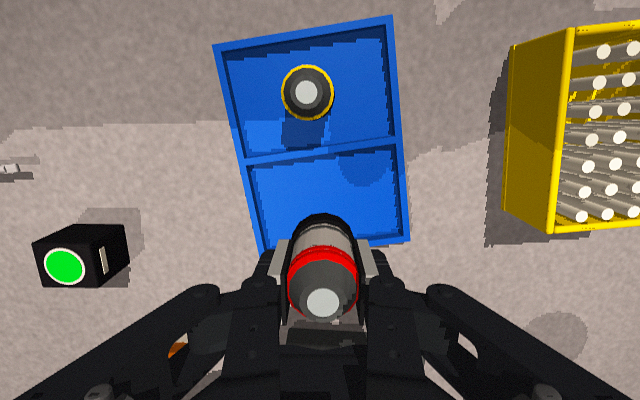

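Call:
play_rows(
  plan=[
    [30, 2, 0, 0, 1],
    [62, 2, 0, 0, 1],
    [78, 2, 0, 0, 1],
    [82, 2, 0, 0, 1],
    [84, 2, 0, 0, 1],
    [85, 2, 0, 0, 1],
    [85, 2, 0, 0, 1],
  ],
)

```text
time: 18.52
tool_pos: [0.6274, 0.2152, 0.021]
tool_rot: [0.5, 0.501, 0.5, -0.499]
contact_force: [-0.1, -0.3, -0.6]
gripper_width: 0.334
```

Call:
play_rows(
  plan=[
    [0, 0, 0, 0, 1],
    [0, 0, 0, 0, 0.2],
    [0, 0, 0, 0, -0.5],
    [0, 0, 0, 0, -1],
    [0, 0, 0, 0, -1],
    [-30, 0, 0, 0, -1],
    [-80, 0, 0, 0, -1],
    [-95, 0, 0, 0, -1],
  ],
)

```text
time: 19.52
tool_pos: [0.6288, 0.2155, 0.1193]
tool_rot: [0.501, 0.502, 0.499, -0.498]
contact_force: [0.6, 1.1, 1.0]
gripper_width: 1.003
```

```bash
cat > cube.py <<'E'
from h import *
def cube(p,z=.040):
    f=grab("wrist"); P=cloud(f); m=(np.hypot(P[...,0]-p[0],P[...,1]-p[1])<.034)&(abs(P[...,2]-z)<.004)
    q=P[m]; print(len(q),cv2.minAreaRect((q[:,:2]*1000).astype(np.float32)),np.median(q[:,2]),q[:,:2].mean(0).round(4),(manip.state()['tool_pos']*1000).round(1))
E
python3 -c "
from look import *
obj((.624,.215))
from cube import *
cube((.4373,.1748))"
```

```text
(array([0.6281, 0.2163]), 253) [array([628.99506658, 215.58684962, 119.91660891])]
2542 ((437.4471130371094, 175.8169708251953), (36.59807205200195, 43.93155288696289), 89.93709564208984) 0.040281940675163344 [0.4392 0.177 ] [628.  215.3 117.5]
```

Call:
play_rows(
  plan=[
    [0, -30, 7, 0, -1],
    [0, -80, 17, 0, -1],
    [0, -135, 28, 0, -1],
    [0, -175, 37, 0, -1],
    [0, -190, 40, 0, -1],
    [0, -190, 40, 0, -1],
    [0, -190, 40, 0, -1],
  ],
)

```text
time: 20.5
tool_pos: [0.4366, 0.1749, 0.114]
tool_rot: [-0.5, -0.5, -0.5, 0.5]
contact_force: [0.9, -0.3, 0.0]
gripper_width: 0.999
```

```bash
python3 -c "
from cube import *
cube((.4373,.1748))"
```

```text
2798 ((437.38250732421875, 175.83192443847656), (36.613285064697266, 41.73463821411133), 89.14958953857422) 0.04043704823835691 [0.4372 0.1769] [436.9 175.  114.3]
```

Call:
play_rows(
  plan=[
    [40, 0.5, 0, 0, -1],
    [78, 0.5, 0, 0, -1],
    [97, 0.5, 0, 0, -1],
    [101, 0.5, 0, 0, -1],
    [101, 0.5, 0, 0, 0],
    [101, 0.5, 0, 0, 1],
    [101, 0.5, 0, 0, 1],
    [101, 0.5, 0, 0, 1],
  ],
)

```text
time: 21.55
tool_pos: [0.4383, 0.1753, 0.0153]
tool_rot: [0.501, 0.501, 0.499, -0.499]
contact_force: [0.2, -0.5, 5.3]
gripper_width: 0.476
```

Call:
play_rows(
  plan=[
    [0, 0, 0, 0, 1],
    [0, 0, 0, 0, 1],
    [0, 0, 0, 0, 1],
    [-15, 0, 0, 0, 1],
    [-60, 0, 0, 0, 1],
    [-110, 0, 0, 0, 1],
    [-140, 0, 0, 0, 1],
    [-140, 0, 0, 0, 1],
  ],
)

```text
time: 22.55
tool_pos: [0.4386, 0.1754, 0.1571]
tool_rot: [0.501, 0.502, 0.499, -0.498]
contact_force: [0.5, 0.3, -2.3]
gripper_width: 0.476
```

Call:
play_rows(
  plan=[
    [0, 12, 32, 0, 1],
    [0, 30, 85, 0, 1],
    [0, 52, 143, 0, 1],
    [0, 74, 203, 0, 1],
    [0, 95, 262, 0, 1],
    [0, 117, 322, 0, 1],
    [0, 138, 380, 0, 1],
    [0, 155, 425, 0, 1],
  ],
)

```text
time: 23.55
tool_pos: [0.591, -0.2518, 0.1509]
tool_rot: [0.498, 0.5, 0.501, -0.501]
contact_force: [0.5, 1.6, -0.3]
gripper_width: 0.481
```

Call:
play_rows(
  plan=[
    [5, 14, 38, 0, 1],
    [20, 19, 52, 0, 1],
    [50, 19, 52, 0, 1],
    [70, 19, 52, 0, 1],
    [70, 19, 52, 0, 1],
  ],
)

```text
time: 24.18
tool_pos: [0.6087, -0.2998, 0.0798]
tool_rot: [0.498, 0.499, 0.503, -0.5]
contact_force: [-0.1, 0.6, -0.7]
gripper_width: 0.477
```

```bash
python3 -c "
from h import *
f=grab('wrist'); save(f,'w8'); s=manip.state(); print(s['tool_pos'],s['gripper_width'])"
```

```text
[ 0.61001384 -0.30062113  0.08205736] 0.4784589984692436
```

View pics/w8.png

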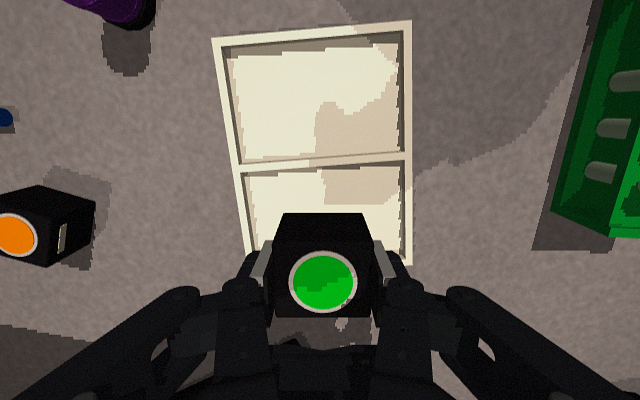

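Call:
play_rows(
  plan=[
    [25, 1, 0, 0, 1],
    [48, 1, 0, 0, 1],
    [60, 1, 0, 0, 1],
    [64, 1, 0, 0, 1],
    [65.5, 1, 0, 0, 1],
    [65.5, 1, 0, 0, 1],
  ],
)

```text
time: 24.98
tool_pos: [0.6126, -0.3023, 0.0203]
tool_rot: [0.5, 0.5, 0.5, -0.5]
contact_force: [-3.3, 2.0, 5.5]
gripper_width: 0.478
```

Call:
play_rows(
  plan=[
    [0, 0, 0, 0, 1],
    [0, 0, 0, 0, 0.2],
    [0, 0, 0, 0, -0.5],
    [0, 0, 0, 0, -1],
    [0, 0, 0, 0, -1],
    [-30, 0, 0, 0, -1],
    [-80, 0, 0, 0, -1],
    [-95, 0, 0, 0, -1],
  ],
)

```text
time: 25.98
tool_pos: [0.6141, -0.3033, 0.1178]
tool_rot: [0.502, 0.501, 0.498, -0.499]
contact_force: [0.4, -0.1, 1.1]
gripper_width: 1.003
```

```bash
python3 -c "
from cube import *
cube((.611,-.302),.045)
cube((.417,-.305))"
```

```text
2826 ((613.300048828125, -301.4517822265625), (42.03606414794922, 36.01346969604492), 0.38526564836502075) 0.04540111181295595 [ 0.6134 -0.3005] [ 614.2 -303.4  118.4]
2923 ((417.43646240234375, -305.0152282714844), (37.116519927978516, 43.132659912109375), 72.95359802246094) 0.04026748161628582 [ 0.4191 -0.3039] [ 613.3 -302.8  116. ]
```

Call:
play_rows(
  plan=[
    [0, -30, 0, 0.05, -1],
    [0, -80, 1, 0.12, -1],
    [0, -135, 2, 0.2, -1],
    [0, -180, 2, 0.27, -1],
    [0, -195.5, 2, 0.3, -1],
    [0, -195.5, 2, 0.3, -1],
    [0, -195.5, 2, 0.3, -1],
  ],
)

```text
time: 26.95
tool_pos: [0.4174, -0.3041, 0.1131]
tool_rot: [0.42, 0.569, 0.42, -0.569]
contact_force: [0.2, 0.7, -0.2]
gripper_width: 1.0
```

```bash
python3 -c "
from cube import *
cube((.417,-.305)); f=pickle.load(open('/tmp/wrist.pkl','rb')); save(f,'w9'); print(manip.state()['tool_rot'])"
```

```text
2792 ((417.1087646484375, -304.8219299316406), (36.156375885009766, 41.722747802734375), 72.33926391601562) 0.04041499362816567 [ 0.4174 -0.3038] [ 417.5 -304.1  113.3]
[ 0.42006101  0.56896962  0.41992897 -0.56875476]
```

View pics/w9.png

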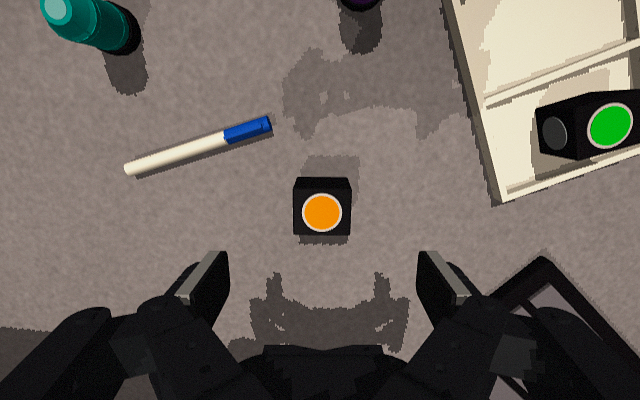

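Call:
play_rows(
  plan=[
    [40, 0, 0, 0, -1],
    [78, 0, 0, 0, -1],
    [96, 0, 0, 0, -1],
    [100, 0, 0, 0, -1],
    [100, 0, 0, 0, 0],
    [100, 0, 0, 0, 1],
    [100, 0, 0, 0, 1],
    [100, 0, 0, 0, 1],
  ],
)

```text
time: 28.0
tool_pos: [0.4176, -0.3051, 0.0151]
tool_rot: [0.421, 0.569, 0.418, -0.569]
contact_force: [-0.9, -0.2, 6.1]
gripper_width: 0.479
```

Call:
play_rows(
  plan=[
    [0, 0, 0, 0, 1],
    [0, 0, 0, 0, 1],
    [0, 0, 0, 0, 1],
    [-15, 0, 0, 0, 1],
    [-60, 0, 0, 0, 1],
    [-100, 0, 0, 0, 1],
    [-110, 0, 0, 0, 1],
    [-110, 0, 0, 0, 1],
  ],
)

```text
time: 29.0
tool_pos: [0.4164, -0.3039, 0.1234]
tool_rot: [0.42, 0.569, 0.419, -0.569]
contact_force: [-0.4, 0.9, -0.9]
gripper_width: 0.478
```

Call:
play_rows(
  plan=[
    [0, 25, -20, -0.06, 1],
    [0, 60, -50, -0.15, 1],
    [0, 100, -84, -0.25, 1],
    [0, 138, -116, -0.33, 1],
    [0, 156, -132, -0.37, 1],
    [0, 156, -132, -0.37, 1],
    [25, 156, -132, -0.37, 1],
    [35, 156, -132, -0.37, 1],
  ],
)

```text
time: 30.0
tool_pos: [0.6018, -0.2235, 0.0847]
tool_rot: [0.515, 0.482, 0.519, -0.483]
contact_force: [-0.3, -0.3, -0.6]
gripper_width: 0.481
```

```bash
python3 -c "
from h import *
f=grab('wrist'); save(f,'w10'); s=manip.state(); print(s['tool_pos'],s['tool_rot'],s['gripper_width'])"
```

```text
[ 0.60144256 -0.2233134   0.08395343] [ 0.51457348  0.48173365  0.51925758 -0.4832374 ] 0.47998461358974104
```

View pics/w10.png

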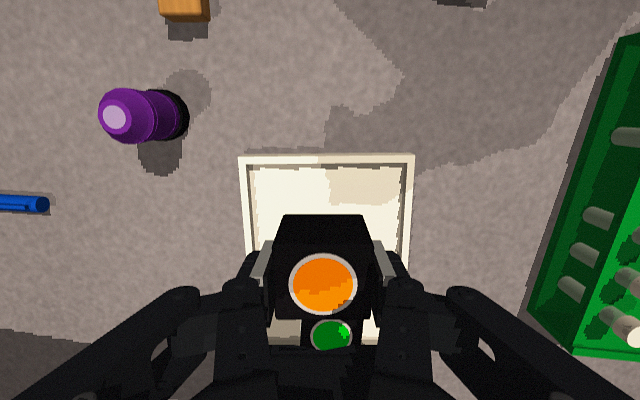

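Call:
play_rows(
  plan=[
    [25, 3, 1, 0, 1],
    [50, 3, 1, 0, 1],
    [64, 3, 1, 0, 1],
    [68, 3, 1, 0, 1],
    [70, 3, 1, 0, 1],
    [70, 3, 1, 0, 1],
  ],
)

```text
time: 30.8
tool_pos: [0.6083, -0.2254, 0.0201]
tool_rot: [0.518, 0.482, 0.517, -0.482]
contact_force: [-1.5, 1.1, 4.6]
gripper_width: 0.478
```

Contact with the floor (force about +5 N); release, rise, and move back clear for the check pictures.

Call:
play_rows(
  plan=[
    [0, 0, 0, 0, 1],
    [0, 0, 0, 0, 0.2],
    [0, 0, 0, 0, -0.5],
    [0, 0, 0, 0, -1],
    [0, 0, 0, 0, -1],
    [-30, 0, 0, 0, -1],
    [-80, 0, 0, 0, -1],
    [-130, 0, 0, 0, -1],
  ],
)

```text
time: 31.8
tool_pos: [0.6072, -0.2246, 0.149]
tool_rot: [0.517, 0.482, 0.518, -0.482]
contact_force: [0.0, -0.4, 0.8]
gripper_width: 1.004
```

Call:
play_rows(
  plan=[
    [-80, -10, -40, 0, -1],
    [-120, -20, -90, 0, -1],
    [-120, -30, -140, 0, -1],
    [-120, -30, -190, 0, -1],
    [-120, -30, -230, 0, -1],
    [-120, -30, -230, 0, -1],
    [-120, -30, -230, 0, -1],
  ],
)

```text
time: 32.67
tool_pos: [0.5616, 0.0022, 0.2681]
tool_rot: [0.517, 0.482, 0.517, -0.482]
contact_force: [0.4, 0.4, 0.5]
gripper_width: 0.997
```

```bash
python3 - <<'E'
from h import *
for n in("scene","side","wrist"): save(grab(n),n+"9")
print(manip.state()['tool_pos'],manip.state()['time'])
import m,c,cv2
for nm,p,lo,hi,r in [("yellow",(.613,.292),.023,.047,.015),("red",(.628,.216),.023,.047,.015),("bottle",(.5054,.087),.018,.034,.014)]:
    for n in m.P:
        q=m.pts(p,.035,lo,hi,(n,))[0]
        if len(q)>20: print(nm,n,c.circ2(n,q,r),m.pts(p,.03,.02,.08,(n,))[0][:,2].max())
for nm,p in [("green",(.613,-.302)),("amber",(.608,-.225))]:
    for n in m.P:
        q=m.pts(p,.033,.04,.05,(n,))[0]
        if len(q)>20: print(nm,n,len(q),cv2.minAreaRect((q[:,:2]*1000).astype(np.float32)),np.median(q[:,2]))
from dish import dish
print(dish(m.F['wrist']),dish(m.F['scene'],.038),dish(m.F['side'],.038))
E
```

```text
[0.5616961  0.00141382 0.26804765] 32.825
yellow scene (array([0.6111, 0.2924]), 215) 0.0646054191763169
yellow side (array([0.6147, 0.2922]), 97) 0.06317066939635263
red scene (array([0.6259, 0.2163]), 200) 0.06483968180985478
red side (array([0.6289, 0.2157]), 107) 0.06197724161082929
bottle scene (array([0.5036, 0.0871]), 103) 0.05683170271286203
bottle side (array([0.5064, 0.0865]), 76) 0.05503618660890697
bottle wrist (array([0.5054, 0.0872]), 45) 0.05690974887093886
green scene 203 ((612.0869140625, -300.7535095214844), (38.81501007080078, 42.28847122192383), 89.21430969238281) 0.046500151790231925
green side 411 ((613.246826171875, -302.5984191894531), (36.229618072509766, 43.7569580078125), 89.85896301269531) 0.04419674848007238
amber scene 237 ((608.0142211914062, -224.08538818359375), (41.34918975830078, 39.653297424316406), 4.03092098236084) 0.04649960393245889
amber side 363 ((608.7979125976562, -226.76104736328125), (45.27197265625, 36.48731231689453), 3.9890027046203613) 0.04409634881333002
amber wrist 712 ((609.3348999023438, -224.38555908203125), (41.55564880371094, 36.52181625366211), 4.327657222747803) 0.04524409442845248
(np.float64(0.03856355022039548), ((645.4507446289062, 10.988090515136719), 24.93259048461914), array([0.23758336, 0.03644389]), array([-0.38241437,  0.28577245])) (0.038, ((643.3484497070312, 10.521538734436035), 25.702295303344727), array([0.79451023, 0.03096847]), array([ 0.96764391, -0.58256719])) (0.038, ((646.22998046875, 9.810140609741211), 24.095869064331055), array([-0.05378096,  0.03783346]), array([-0.05858653,  0.07516086]))
```

View pics/scene9.png

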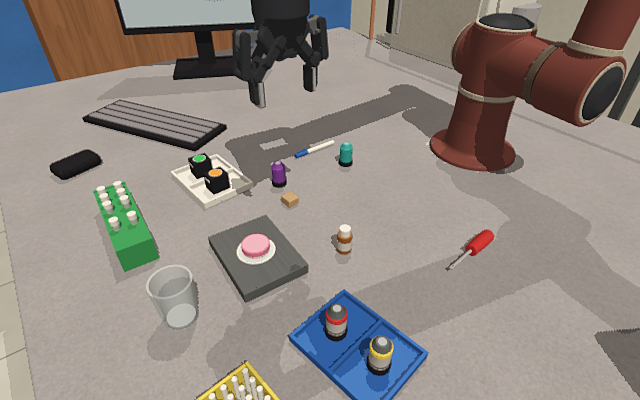

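View pics/side9.png

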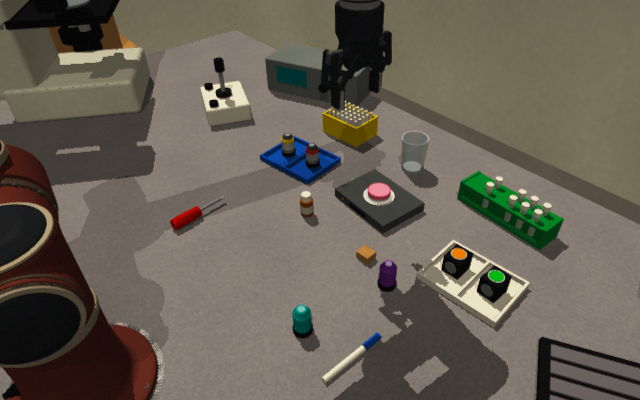

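Both views show everything in place: the dish on the window (scene 256,246), the objectives upright in the two blue bays (337,322 and 380,354), and the cubes window up in the two white bays (200,165 and 217,180). The bottle has not moved.

```bash
python3 -c "
from plant import manip
print(manip.job_done())"
```

```text
the job is handed in; nothing more can be done
None
```

The bench is tidied as asked and handed in at about 33 s of the 115 s allowed. I set the dish on the warming plate first, then placed the two objectives, then the two filter cubes.

Last checks, made with the gripper empty and about 0.27 m above the table:

- **Dish:** lid up, within about 0.5 mm of the window centre in the wrist camera. The scene and side cameras differ from that by 1–2 mm, about the same offset they showed everywhere.
- **Objectives:** both upright in the blue tray, yellow in the far bay and red in the near one. Red sits about 3 mm off the middle of its bay along the tray's x axis, well inside the walls.
- **Filter cubes:** windows up, one in each white bay. Their tops measured about 45 mm above the table, which matches standing flat on the 5 mm tray floor. The green cube is turned about 4° from the tray, with room to spare.
- **Bottle and look-alikes:** the bottle still measures where it started. The purple and turquoise look-alikes were not touched.

No check failed. The highest contact force I read was about 7 N.

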